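# Load a keyed pump cover in the holding jig and latch the strap

## Robot

A 6-joint arm with a two-finger parallel gripper is mounted at the origin on the work surface. World frame = base frame: x ahead of the robot, y to its left, z up, the work surface at z = 0. Lengths are in mm, angles in degrees, forces in N, time in s.
With the tool pointing down it reaches from about 300 to 850 mm from the base axis. Payload 4.2 kg.
Tool frame: the origin (TCP) lies midway between the tips of the shut fingers; the grasp point (between the pads) lies 19 mm behind it; z points along the fingers, y is the line along which they close (so a half turn about z gives the same grasp; the last joint's range is limited). The gripper opens to 91 mm and grips with 3 to 60 N. Pads are 32 mm wide; open, the fingers measure 118 mm over their backs; the gripper's body (76 mm by 178 mm) begins 60 mm behind the grasp point.
Start: joints at [-73.625, 18.312, 89.639, -0, 72.044, -1.146], TCP at [173.11, -548.339, 213.976] pointing down, gripper open.
Joint ranges: [-177.97, 177.97], [-48.28, 115.42], [12.27, 149.76], [-77.06, 257.06], [2.81, 150.46], [-146.56, 146.56]. Speed limits (degrees/s): [147.25, 147.25, 180, 180, 180, 180].

## Interface

Orientations are given as [roll, pitch, yaw] about the fixed x, y, z axes, in that order (R = Rz(yaw) Ry(pitch) Rx(roll)).
In Python, from workcell import env gives the robot as it stands.
- The arm moves only by the tool jog_arm, never from a script. Its argument "steps" is one flat list of numbers, 5 for each row, row after row: the closure, from 0 (fully open) to 1 (shut), then the shift along the tool's x, y, z in cm, then the turn about the tool's z in degrees. A call has 1 to 20 rows; each row is the pose to reach, as a shift and turn from the pose commanded when the call began, along the tool's axes at that moment; what a row does not reach only later rows make up. A row lasts 1/10 s, in which the tool goes at most 50 mm and 8.59 degrees, less where a joint would pass 70% of its speed; a pose out of reach is approached as far as the arm can. A call with a gripper value outside its range is refused whole. The fingers move at their own pace and stop on an object; "force" is the grip in N (left out, the last holds). Time passes only in rows, so rows that repeat a pose let the fingers close. It gives the time, the measured TCP pose, the force and the opening at its end, in the units of the state.
- env.state(): the state, without advancing time (a new reading comes with each control period).
- env.grab_frame(name): name is "side" or "top"; returns the picture (480x640x3 uint8, red, green, blue); there is no depth.
- env.camera_params(name): a dict with "fx", "fy", "cx", "cy" (pixels), "R" (3x3) and "t" (3): a world point X has camera coordinates R X + t. Camera axes: x right, y down, z forward; pixel columns grow to the right and rows downward; lengths in mm; the calibration is good to about 2 mm. A picture is of the moment at which its call begins. camera_params takes no time and is no camera call.
- env.job_done(): hands the job in, once; it reports no verdict.
The state is a dict: "time_s": time; "qpos": joint angles; "qvel": joint speeds; "effort": joint torques, N m; "ee_pos": TCP position; "ee_rot": TCP orientation; "force": force on the tool from outside, world axes, zero at the start; "torque": the same for the moment, N m; "gripper_width": finger opening in mm.
Only numpy, scipy, OpenCV 4.12 (cv2) and the standard library are available. Lean on these libraries where they do the work, as an engineer would, in place of code of your own. Each camera call takes 0.05 s, during which the arm holds its last target. There are 200 camera calls.

## Task

Lower the orange pump cover into the holding jig, handle up and without dropping it, until it lies flat and fully home: it does so only with its notch over the brass dowel, which may be fitted at either end of the jig, so if it rides up, turn the cover end for end and try again. Then swing the steel strap with the red knob over it until it rests fully in the blue catch, and let go. Leave the other things on the table where they are.

Things in the scene. Friction and masses are not known exactly. Their poses are not given: they have to be found in the camera images.
- cover: Orange pump cover. Flange 150 (its y) x 90 (x) x 12 mm thick; on it a panel 64 x 100 mm, up to 18 mm, and a straight handle along y. Origin: centre of the underside, z up. Same outline either way round, but for one notch, cut right through the +y end off the centre line: x +4 to +20 mm, y +55 to +75 mm. About 0.26 kg. Starts lying flat on the table.
- cover_grip (a point): Middle of the cover's handle bar, 53 mm above the cover's underside. The bar is 22 mm wide (cover's x), 96 mm long (y), 44 to 62 mm above the underside, on a post at each end; pinch it across its width.
- cover_notch (a point): Middle of the notch, at x +12, y +66, z +6 mm in the cover's frame. It is 16 mm wide and must go over the jig's 12 mm brass dowel.
- jig: Dark grey metal holding jig, fixed to the table. Base plate 152 (x) x 190 mm (y), top at 18 mm; origin: centre of its underside, z up. The cover belongs flat on it, centred, its y axis along the jig's +y or -y, whichever puts the notch over the brass dowel. The wrong way round, one end stays 9 mm proud on the dowel.
- jig_seat (a point): Centre of the plate's top, where the centre of the cover's underside comes to lie (18 mm above the table).
- pin_corner (a point): Tip of one of eight bullet-nosed steel locating pins round the cover's outline, with 1.5 mm play on each side of it. Pins are 10 mm thick and 13 mm tall from the plate, the top 5 mm tapered; in the jig's frame at x +-51.5, y +-38 mm (this one +, +) and x +-27, y +-81.5 mm.
- hole_a (a point): One of two dowel holes in the plate, at x +12, y +66 mm in the jig's frame. One brass dowel, 12 mm thick, 9 mm tall above the plate, top 2.5 mm tapered, stands either here (then the cover's y axis must point along the jig's +y) or in the other hole; the unused hole is empty. Which one changes from job to job and is not reported: look, or feel for it.
- hole_b (a point): The other dowel hole, at x -12, y -66 mm in the jig's frame. With the dowel here the cover's y axis must point along the jig's -y.
- strap (a joint): Swing strap, a flat steel bar turning level about an upright pivot on the jig. 0: lies across the jig's +y end, fully in the catch, at its end stop; grows counter-clockwise from above as it opens, to 1.75 rad. Stays where left (friction 0.06 N m). 14 mm wide, 32 to 40 mm above the table: 2 mm over a cover that is home. Counts as in the catch below 0.06 rad.
- strap_pivot (a point): The strap's pivot axis, at x -59, y +62 mm in the jig's frame, 36 mm above the table. The bolt head on it reaches 48 mm.
- strap_knob (a point): Middle of the red upright round knob near the strap's free end, 147 mm from the pivot axis, 70 mm above the table. 22 mm thick, from 52 to 88 mm up. Seen from the pivot it lies along the jig's +x when the strap is shut, along +y at 1.57 rad.
- catch (a point): Middle of the mouth of the blue C-shaped catch on the jig where the strap comes to rest. The catch spans x +56 to +70, y +44 to +74 mm in the jig's frame and is 47 mm tall; its mouth opens to the jig's +y.
- nozzle_a: Bystander: black cone-shaped pump nozzle, 62 mm tall, 48 mm wide foot, standing. Leave where it is.
- nozzle_b: Bystander: black cone-shaped pump nozzle, 52 mm tall, 38 mm wide foot, standing. Leave where it is.
- nozzle_c: Bystander: slim grey pump nozzle, 78 mm tall, 34 mm wide foot, standing. Leave where it is.
- screwdriver: Bystander: screwdriver with an orange handle, lying flat. Leave where it is.
- battery: Bystander: black and orange battery pack, 75 x 118 x 48 mm, lying flat. Leave where it is.
- impeller: Bystander: white fan wheel, 84 mm across, 26 mm tall, lying flat. Leave where it is.
- sample_block: Bystander: dark brown wooden block, 55 x 130 x 45 mm, lying flat. Leave where it is.
Not all that is in view belongs to the job. Leave any green look-alike of the cover alone.

How it is judged (in metres and radians):
On the way, in this order (a step that is already met when the one before it is completed fails the run):
1. The cover lies flat and fully home in the jig, the strap still open (z of cover in the frame of jig below 0.0205 m and angle between cover's own z axis and vertical below 0.035 rad and horizontal distance between cover and jig below 0.006 m and value of joint strap above 1 rad), for 0.3 s.
2. The strap is swung shut into the catch (value of joint strap below 0.06 rad), for 0.2 s.
At the end, for the whole second after the job is handed in: The cover lies at rest and released in the jig: its origin within 6 mm of the jig's in plan and less than 20.5 mm above it (home is 18 mm), tilted under 0.035 rad; the strap rests in its catch, joint under 0.06 rad (z of cover in the frame of jig below 0.0205 m and angle between cover's own z axis and vertical below 0.035 rad and horizontal distance between cover and jig below 0.006 m and value of joint strap below 0.06 rad and linear speed of cover below 0.02 m/s and contact force between cover and the fingers below 0.2 N); the robot touches nothing.
It fails at once if The cover is dropped into the jig (moving faster than 0.45 m/s over the jig, less than 40 mm above its seat) (horizontal distance between cover and jig below 0.03 m and z of cover in the frame of jig below 0.058 m and linear speed of cover above 0.45 m/s).
It fails at once if A bystander is moved by more than 30 mm (distance of any of nozzle_a, nozzle_b, nozzle_c, screwdriver, battery, impeller, sample_block from where it was at the start of the episode above 0.03 m).
It also fails if it takes over 72 s, if anything falls off the work surface, if the arm or the gripper's body presses on something with over 40 N, if the wrist force passes 120 N, or if a joint passes its speed limit or range.

## Working session

There is one attempt and no reset: what is moved stays moved. The work goes in short steps, Python scripts to look and compute and a tool call to move; the robot and the scene stay as the last step left them, time stands still between calls to the robot, and variables do not carry over. Pictures are saved under pics/ and viewed, on a budget of 10 in all, crops included, one or two more only if the job needs it, and the job is handed in when it is done.

Besides the shell and the picture viewer there is one more tool, called after "Emit:" in YAML: its name, and indented under it one key for each argument. jog_arm: Moves the arm, as the interface text tells. Its arguments: {"type":"object","properties":{"steps":{"type":"array","items":{"type":"number"}},"force":{"type":"number"}},"required":["steps"]}

```bash
mkdir -p pics; python3 - <<'E'
from workcell import env
import cv2,numpy as np
for n in("top","side"):
    cv2.imwrite(f"pics/{n}0.png",cv2.cvtColor(env.grab_frame(n),cv2.COLOR_RGB2BGR))
    p=env.camera_params(n);print(n,{k:np.round(v,3).tolist() for k,v in p.items()})
print(env.state())
E
```

```text
top {'fx': 494.181, 'fy': 494.181, 'cx': 305.664, 'cy': 235.662, 'R': [[0.115, -0.993, 0.005], [-0.969, -0.113, -0.218], [0.217, 0.021, -0.976]], 't': [-35.192, 529.826, 1307.847]}
side {'fx': 574.458, 'fy': 574.458, 'cx': 323.904, 'cy': 234.781, 'R': [[-0.962, -0.271, -0.002], [-0.131, 0.473, -0.871], [0.238, -0.838, -0.491]], 't': [523.312, 145.584, 1233.625]}
{'time_s': 0.1, 'qpos': array([-7.36252297e+01,  1.83481312e+01,  8.96986025e+01, -5.31554552e-04,
        7.20441864e+01, -1.14466654e+00]), 'qvel': array([-0.00174821, -0.02641299, -0.15545346,  0.08976601, -0.05587372,
       -0.02737021]), 'effort': array([-3.79078010e-04, -4.13334632e+01, -2.32510579e+01,  7.27685192e-02,
        4.21255629e-02, -6.23925121e-05]), 'ee_pos': array([ 172.97584803, -547.89708511,  213.20833307]), 'ee_rot': array([-1.79909088e+02, -1.31099591e-03,  1.75196000e+01]), 'force': array([-0.25681144,  0.17430293,  0.34135458]), 'torque': array([-0.00636813, -0.01088148,  0.01767004]), 'gripper_width': 91.16775622427114}
```

View pics/top0.png

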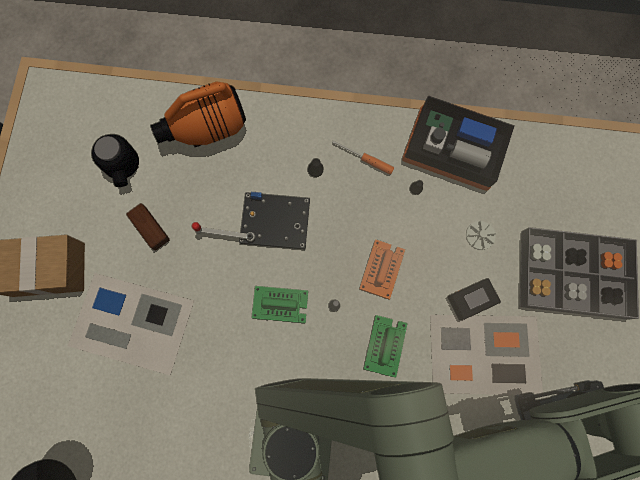

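View pics/side0.png

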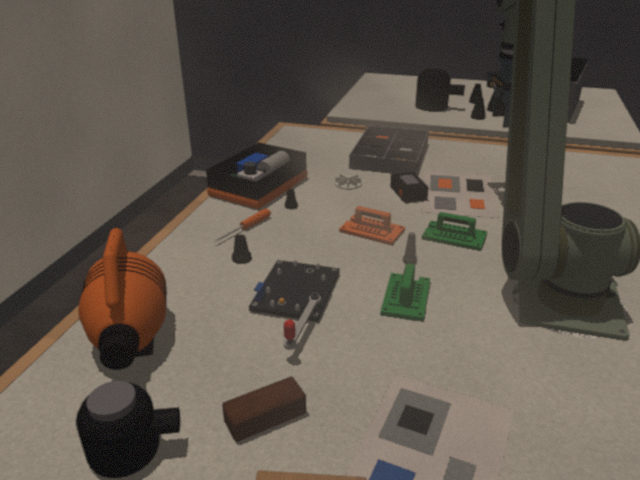

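The top view shows the jig at (275,220), with strap pivot (250,237), knob (196,227) and blue catch (254,196). Things that could be taken for the cover:
- orange cover at (382,269): my choice, being orange, flat and with a handle
- green look-alikes at (280,304) and (385,345)
- orange drill at (205,115)
- screwdriver handle at (377,163)
- orange print at (507,340)

Next I measure and check the choice in one close crop.

```bash
cat > h.py <<'E'
import cv2,numpy as np
from workcell import env
P={n:env.camera_params(n) for n in("top","side")}
def ray(n,u,v,z):
    p=P[n];R=np.array(p["R"]);t=np.array(p["t"])
    d=R.T@np.array([(u-p["cx"])/p["fx"],(v-p["cy"])/p["fy"],1]);c=-R.T@t
    return c+d*(z-c[2])/d[2]
def pix(n,X):
    p=P[n];c=np.array(p["R"])@np.asarray(X,float)+p["t"]
    return np.array([p["fx"]*c[0]/c[2]+p["cx"],p["fy"]*c[1]/c[2]+p["cy"]])
def mask(im,lo,hi,box):
    h=cv2.cvtColor(im,cv2.COLOR_RGB2HSV);m=cv2.inRange(h,lo,hi);k=np.zeros_like(m)
    x0,y0,x1,y1=box;k[y0:y1,x0:x1]=m[y0:y1,x0:x1];return k
def cen(m):
    x=cv2.moments(m,True);return x["m10"]/x["m00"],x["m01"]/x["m00"]
E
python3 - <<'E'
from h import *
b=cv2.imread("pics/top0.png");im=b[...,::-1].copy()
m=mask(im,(3,90,90),(20,255,255),(350,230,415,305))
c=max(cv2.findContours(m,0,2)[0],key=cv2.contourArea)
r=cv2.minAreaRect(c);print("cover",r,[ray("top",*q,8).round(1).tolist() for q in cv2.boxPoints(r)],ray("top",*r[0],8).round(1))
k=mask(im,(0,150,80),(6,255,255),(180,210,212,245));kc=cen(k);print("knob",kc,ray("top",*kc,70).round(1))
j=mask(im,(0,0,0),(179,255,85),(235,185,318,255))
c=max(cv2.findContours(cv2.morphologyEx(j,cv2.MORPH_OPEN,np.ones((3,3))),0,2)[0],key=cv2.contourArea)
r=cv2.minAreaRect(c);print("jig",r,[ray("top",*q,15).round(1).tolist() for q in cv2.boxPoints(r)],ray("top",*r[0],15).round(1))
A=cv2.resize(b[180:260,180:320],None,fx=5.7,fy=5.7,interpolation=3)[:,:400+398]
s=cv2.imread("pics/side0.png")
B=cv2.resize(b[235:303,350:414],(400,425)[:2] if 0 else (320,340),interpolation=3)
cv2.imwrite("pics/c1.png",np.hstack([cv2.resize(b[185:257,236:316],(480,432),interpolation=3),cv2.resize(b[235:307,355:408],(318,432),interpolation=3)]))
E
```

```text
cover ((382.0, 269.0000305175781), (32.25522994995117, 52.49380874633789), 18.434947967529297) [[407.1, -137.0, 8.0], [554.9, -171.2, 8.0], [535.4, -260.5, 8.0], [388.6, -224.6, 8.0]] [ 470.7 -198.2    8. ]
knob (195.0, 225.4102564102564) [521.1 331.8  70. ]
jig ((272.05328369140625, 220.9139404296875), (70.70841217041016, 52.87287139892578), 5.194429397583008) [[492.3, 225.5, 15.0], [648.7, 234.5, 15.0], [653.3, 28.7, 15.0], [497.1, 24.5, 15.0]] [571.9 128.2  15. ]
```

View pics/c1.png

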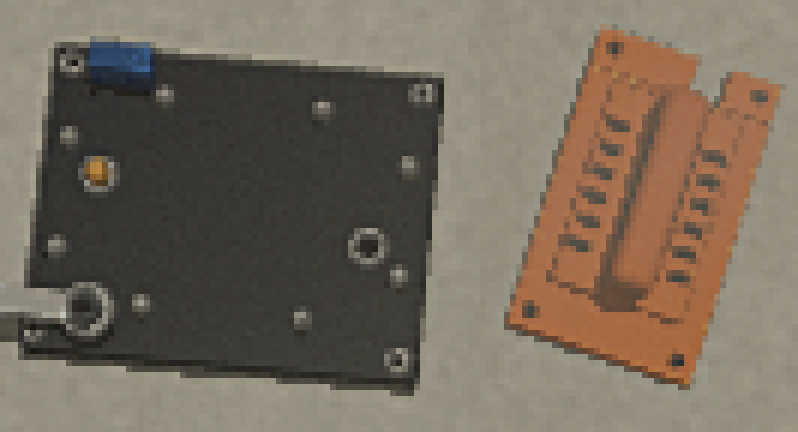

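The crop shows the real orange cover, with its notch at the end that is up in the image and right of centre at (708,95). The brass dowel stands in hole_a at (98,172), and the ring at (368,246) is empty. So the cover's y must lie along the jig's +y. Next I fit the jig pose from the pins.

```bash
python3 - <<'E'
from h import *
b=cv2.imread("pics/top0.png");g=cv2.cvtColor(b,6).astype(float)
pts={(51.5,38):(165,94),(51.5,-38):(322,110),(27,81.5):(68,135),(27,-81.5):(409,165),(-27,81.5):(56,245),(-27,-81.5):(399,275),(-51.5,38):(141,303),(-51.5,-38):(302,318)}
L=[];W=[]
for l,(x,y) in pts.items():
    u=236+(x+.5)/6-.5;v=185+(y+.5)/6-.5
    i,j=round(u),round(v);w=np.clip(g[j-2:j+3,i-2:i+3]-85,0,None);yy,xx=np.mgrid[j-2:j+3,i-2:i+3]
    L.append(l);W.append(ray("top",(w*xx).sum()/w.sum(),(w*yy).sum()/w.sum(),28)[:2])
L=np.array(L);W=np.array(W)
M,_=cv2.estimateAffinePartial2D(L,W);print(M)
a=np.degrees(np.arctan2(M[1,0],M[0,0]));t=W.mean(0);print("jig yaw",a,"origin",t)
R=np.array([[np.cos(np.radians(a)),-np.sin(np.radians(a))],[np.sin(np.radians(a)),np.cos(np.radians(a))]])
print("resid",(W-(L@R.T+t)).round(1).tolist());pv=R@[-59,62]+t;k=np.array([521.1,331.8])-pv
print("pivot",pv,"knob r",np.hypot(*k),"strap",np.degrees(np.arctan2(k[1],k[0]))-a)
# cover: yaw from contour edges, handle in the side view
s=cv2.imread("pics/side0.png")[...,::-1].copy()
m=mask(s,(3,90,60),(20,255,255),(335,200,410,245));x=np.argwhere(m);print("side bbox",x.min(0)[::-1],x.max(0)[::-1])
c=np.array([470.7,-198.2]);y=np.radians(-13.4);d=np.array([np.cos(y),np.sin(y)])
for q in(48,-48):print("handle end px",q,pix("side",[*(c+q*d),62]),pix("top",[*(c+q*d),62]))
for q in(75,-75):
  for e in(45,-45):print("corner",pix("side",[*(c+q*d+e*np.array([-d[1],d[0]])),0]))
E
```

```text
[[ 1.00013391e+00 -2.60024448e-02  5.76571815e+02]
 [ 2.60024448e-02  1.00013391e+00  1.21777119e+02]]
jig yaw 1.4892953657724028 origin [576.57181394 121.77711828]
resid [[-0.2, -0.2], [0.3, -0.3], [0.1, -0.0], [0.3, 0.2], [-0.2, -0.1], [-0.1, -0.4], [-0.0, 0.1], [-0.1, 0.7]]
pivot [515.98035304 182.2227539 ] knob r 149.6648366713016 strap 86.55038177097714
side bbox [340 206] [404 243]
handle end px 48 [355.27226045 205.92083991] [390.4816621  249.70204939]
handle end px -48 [389.12411828 214.07758041] [379.58122704 282.47664273]
corner [337.85175322 231.55147334]
corner [353.20804454 217.59479237]
corner [390.53364342 245.56178402]
corner [404.15634073 230.38386828]
```

Emit:
jog_arm:
  steps: [0,38.9,-24.4,0,31,0,38.9,-24.4,0,31,0,38.9,-24.4,0,31,0,38.9,-24.4,0,31,0,38.9,-24.4,0,31,0,38.9,-24.4,0,31,0,38.9,-24.4,0,31,0,38.9,-24.4,0,31,0,38.9,-24.4,0,31,0,38.9,-24.4,0,31,0,38.9,-24.4,4,31,0,38.9,-24.4,8,31,0,38.9,-24.4,11,31,0,38.9,-24.4,11,31,0,38.9,-24.4,11,31,0,38.9,-24.4,11,31]
  force: 30

```text
time_s: 1.7
ee_pos: [471.9, -199.2, 105.7]
ee_rot: [180.0, -0.2, -13.5]
force: [0.7, -0.4, -0.3]
gripper_width: 91.2
```

Emit:
jog_arm:
  steps: [0,0,0,2.5,0,0,0,0,5,0,0,0,0,6.5,0,0,0,0,7,0,0,0,0,7,0,0,0,0,7,0,1,0,0,7,0,1,0,0,7,0,1,0,0,7,0,1,0,0,7,0,1,0,0,7,0,1,0,0,7,0,1,0,0,7,0,1,0,0,7,0]
  force: 40

```text
time_s: 3.1
ee_pos: [470.6, -198.6, 33.9]
ee_rot: [180.0, 0.0, -13.5]
force: [-0.7, -0.4, 0.3]
gripper_width: 30.0
```

Emit:
jog_arm:
  steps: [1,0,0,-1,0,1,0,0,-3,0,1,0,0,-6,0,1,0,0,-9,0,1,0,0,-12,0,1,0,0,-12,0,1,0,0,-12,0,1,0,0,-12,0]

```text
time_s: 3.9
ee_pos: [469.3, -198.0, 152.4]
ee_rot: [-180.0, 0.2, -13.5]
force: [-0.1, 0.3, -2.4]
gripper_width: 21.4
```

Emit:
jog_arm:
  steps: [1,3,-33.6,0,-105,1,3,-33.6,0,-105,1,3,-33.6,0,-105,1,3,-33.6,0,-105,1,3,-33.6,0,-105,1,3,-33.6,0,-105,1,3,-33.6,0,-105,1,3,-33.6,0,-105,1,3,-33.6,0,-105,1,3,-33.6,0,-105,1,3,-33.6,0,-105,1,3,-33.6,0,-105,1,3,-33.6,0,-105,1,3,-33.6,0,-105,1,3,-33.6,0,-105,1,3,-33.6,0,-105,1,3,-33.6,0,-105]

```text
time_s: 5.6
ee_pos: [577.9, 121.2, 153.6]
ee_rot: [-180.0, 0.0, 91.5]
force: [0.5, 0.5, -2.1]
gripper_width: 22.0
```

```bash
python3 - <<'E'
from h import *
t=cv2.cvtColor(env.grab_frame("top"),4);s=cv2.cvtColor(env.grab_frame("side"),4)
cv2.imwrite("pics/top1.png",t);cv2.imwrite("pics/side1.png",s)
S=env.state();print(S["ee_pos"],S["ee_rot"],S["gripper_width"])
x,y,_=pix("top",[576,121,80]).tolist()+[0];a,c=pix("side",[576,121,80])
x,y,a,c=map(int,(x,y,a,c));print(x,y,a,c)
cv2.imwrite("pics/c2.png",np.hstack([cv2.resize(t[y-60:y+60,x-60:x+60],(400,400),interpolation=3),cv2.resize(s[c-75:c+75,a-75:a+75],(400,400),interpolation=3)]))
E
```

```text
[578.06380063 121.15606078 153.8364342 ] [-1.79993003e+02  8.20074764e-03  9.15068587e+01] 21.833363303828396
273 213 293 261
```

View pics/c2.png

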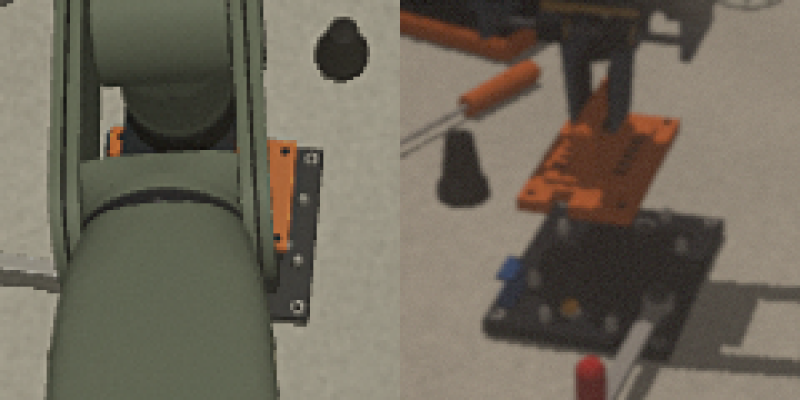

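The cover hangs level over the jig with its notch end over the dowel side: side crop (565,208), dowel at (570,307). I triangulate the -y end corners, which both views show, to get its pose in the hand.

```bash
python3 - <<'E'
from h import *
T=cv2.imread("pics/top1.png")[...,::-1].copy();S=cv2.imread("pics/side1.png")[...,::-1].copy()
ms=mask(S,(3,100,60),(20,255,255),(255,210,330,275));mt=mask(T,(3,90,60),(20,255,255),(240,180,310,235))
c=max(cv2.findContours(cv2.morphologyEx(ms,3,np.ones((5,5))),0,2)[0],key=cv2.contourArea)
print("side poly",cv2.approxPolyDP(cv2.convexHull(c),2.5,True)[:,0].tolist())
c=max(cv2.findContours(mt,0,2)[0],key=cv2.contourArea)
print("top poly",cv2.approxPolyDP(cv2.convexHull(c),1.5,True)[:,0].tolist())
st=env.state();p=st["ee_pos"];a=np.radians(1.5);R=np.array([[np.cos(a),-np.sin(a)],[np.sin(a),np.cos(a)]])
for dz in(34,44):
  for l in((45,75),(-45,75),(-45,-75),(45,-75)):
    w=R@l+p[:2]
    print(dz,l,*[(n,h,pix(n,[*w,p[2]-dz+h]).round(1).tolist()) for n in("side","top") for h in(0,12)])
E
```

```text
side poly [[322, 231], [303, 270], [262, 263], [278, 234], [294, 215]]
top poly [[301, 195], [299, 225], [296, 228], [293, 195]]
34 (45, 75) ('side', 0, [260.2, 261.1]) ('side', 12, [259.9, 256.1]) ('top', 0, [246.5, 190.8]) ('top', 12, [246.0, 189.4])
34 (-45, 75) ('side', 0, [303.2, 267.0]) ('side', 12, [303.0, 261.9]) ('top', 0, [242.6, 223.1]) ('top', 12, [242.1, 222.0])
34 (-45, -75) ('side', 0, [322.0, 231.3]) ('side', 12, [322.0, 226.5]) ('top', 0, [299.0, 228.1]) ('top', 12, [298.9, 227.0])
34 (45, -75) ('side', 0, [283.0, 226.5]) ('side', 12, [282.8, 221.8]) ('top', 0, [302.0, 195.6]) ('top', 12, [302.0, 194.3])
44 (45, 75) ('side', 0, [260.5, 265.3]) ('side', 12, [260.1, 260.3]) ('top', 0, [246.9, 191.9]) ('top', 12, [246.4, 190.6])
44 (-45, 75) ('side', 0, [303.3, 271.2]) ('side', 12, [303.1, 266.1]) ('top', 0, [243.1, 224.0]) ('top', 12, [242.5, 222.9])
44 (-45, -75) ('side', 0, [322.0, 235.2]) ('side', 12, [322.0, 230.5]) ('top', 0, [299.0, 229.0]) ('top', 12, [299.0, 227.9])
44 (45, -75) ('side', 0, [283.2, 230.5]) ('side', 12, [283.0, 225.8]) ('top', 0, [302.1, 196.7]) ('top', 12, [302.0, 195.4])
```

Predicted corners match within about 1 px at the -y end. The notch end hangs perhaps 2–3° low, which will level on contact. I centre it and lower it to just above the pins.

Emit:
jog_arm:
  steps: [1,0.06,-0.15,1.5,0,1,0.06,-0.15,3,0,1,0.06,-0.15,4.5,0,1,0.06,-0.15,6,0,1,0.06,-0.15,7,0,1,0.06,-0.15,7.5,0,1,0.06,-0.15,7.5,0,1,0.06,-0.15,7.5,0,1,0.06,-0.15,7.5,0]
  force: 25

```text
time_s: 6.6
ee_pos: [577.2, 121.8, 79.7]
ee_rot: [179.9, -0.0, 91.5]
force: [-0.1, 0.0, -2.0]
gripper_width: 21.8
```

```bash
python3 - <<'E'
from h import *
s=cv2.cvtColor(env.grab_frame("side"),4);t=cv2.cvtColor(env.grab_frame("top"),4)
S=env.state();print(S["ee_pos"],S["ee_rot"],S["gripper_width"],S["force"],S["torque"])
cv2.imwrite("pics/c3.png",np.hstack([cv2.resize(t[180:260,230:320],(360,320),interpolation=3),cv2.resize(s[220:330,240:350],(440,440),interpolation=3)[:320]]) if 0 else cv2.resize(s[230:325,240:350],(770,600)[:2] if 0 else (693,598),interpolation=3))
cv2.imwrite("pics/side2.png",s);cv2.imwrite("pics/top2.png",t)
E
```

```text
[576.99984681 121.83556515  79.59495352] [ 1.79925301e+02 -7.19864535e-03  9.15183583e+01] 21.9488845747875 [-0.31657501 -0.80347063 -3.22365859] [-0.00280324 -0.13421291 -0.01965387]
```

View pics/c3.png

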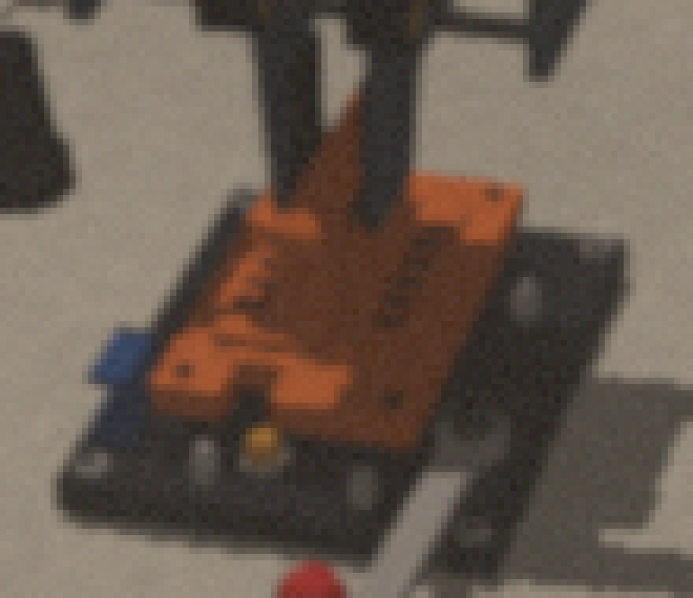

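The notch at (250,385) sits right above the dowel (262,440), and the pins lie just outside the outline. I lower slowly into them.

Emit:
jog_arm:
  steps: [1,0,0,0.5,0,1,0,0,1,0,1,0,0,1.3,0,1,0,0,1.5,0,1,0,0,1.7,0,1,0,0,1.9,0,1,0,0,2.0,0,1,0,0,2.0,0,1,0,0,2.0,0]
  force: 15

```text
time_s: 7.6
ee_pos: [576.3, 121.8, 60.7]
ee_rot: [180.0, -0.0, 91.5]
force: [-4.3, 0.3, 8.6]
gripper_width: 21.7
```

Emit:
jog_arm:
  steps: [1,0,-0.05,0,0,1,0,-0.1,0,0,1,0,-0.1,0,0,1,0,-0.1,0.1,0,1,0,-0.1,0.2,0,1,0,-0.1,0.2,0]

```text
time_s: 8.2
ee_pos: [576.3, 121.8, 60.6]
ee_rot: [179.8, -0.0, 91.5]
force: [-5.3, -1.2, 17.5]
gripper_width: 21.9
```

```bash
python3 - <<'E'
from h import *
s=cv2.cvtColor(env.grab_frame("side"),4)
S=env.state();print(S["time_s"],S["ee_pos"],S["ee_rot"],S["gripper_width"],S["force"],S["torque"])
cv2.imwrite("pics/c4.png",cv2.resize(s[230:325,240:350],(693,598),interpolation=3))
E
```

```text
8.25 [576.32284117 121.80670892  60.61235839] [ 1.79829489e+02 -1.43452248e-02  9.15373734e+01] 22.345469616902644 [-5.73819459 -1.049586   17.95701374] [-0.25447207  1.00848798  0.06517621]
```

View pics/c4.png

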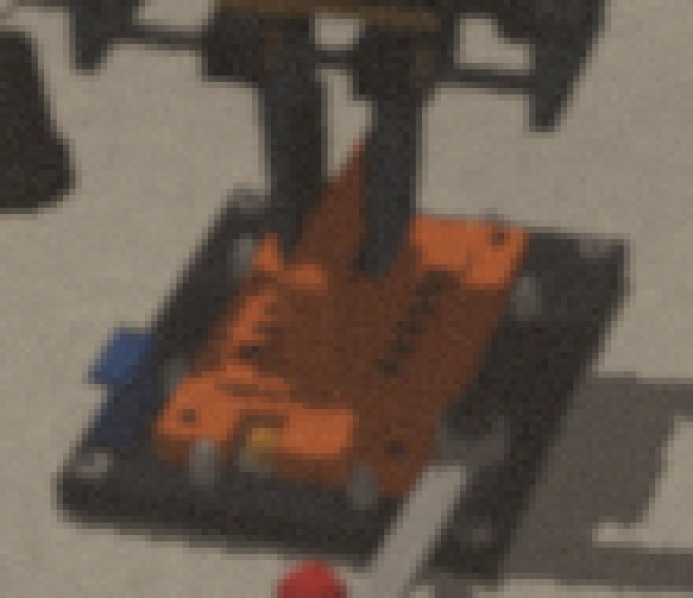

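```bash
python3 - <<'E'
from h import *
a=np.radians(1.49);R=np.array([[np.cos(a),-np.sin(a)],[np.sin(a),np.cos(a)]])
for l in((45,75),(-45,75),(-45,-75),(45,-75)):
    w=R@l+[576.6,121.8]
    print(l,*[(z,((pix("side",[*w,z])-[240,230]+.5)*6.3-.5).round(0).tolist()) for z in(18,30,39)])
for l in((35,65),(-35,65),(-35,-65)): 
    w=R@l+[576.6,121.8];print("screw?",l,[((pix("side",[*w,z])-[240,230]+.5)*6.3-.5).round(0).tolist() for z in (30,39)])
for l in ((51.5,38),(-51.5,-38),(27,81.5),(-27,81.5)):
    w=R@l+[576.6,121.8];print("pin tip",l,((pix("side",[*w,31])-[240,230]+.5)*6.3-.5).round(0))
E
```

```text
(45, 75) (18, [151.0, 460.0]) (30, [149.0, 430.0]) (39, [147.0, 408.0])
(-45, 75) (18, [410.0, 499.0]) (30, [410.0, 470.0]) (39, [409.0, 447.0])
(-45, -75) (18, [524.0, 257.0]) (30, [524.0, 229.0]) (39, [524.0, 208.0])
(45, -75) (18, [287.0, 225.0]) (30, [286.0, 197.0]) (39, [285.0, 176.0])
screw? (35, 65) [[187.0, 418.0], [186.0, 395.0]]
screw? (-35, 65) [[389.0, 448.0], [388.0, 425.0]]
screw? (-35, -65) [[490.0, 240.0], [490.0, 219.0]]
pin tip (51.5, 38) [167. 363.]
pin tip (-51.5, -38) [516. 284.]
pin tip (27, 81.5) [194. 447.]
pin tip (-27, 81.5) [351. 471.]
```

Predicted home corners and screws match the picture: corner (525,230) against 229, screw (188,415) against 418. The cover is therefore down at TCP 60.6, because it was gripped about 8 mm higher on the bar. Next I ease off, release, rise and check.

Emit:
jog_arm:
  steps: [1,0,0,-0.1,0,1,0,0,-0.2,0,0.3,0,0,-0.2,0,0.3,0,0,-0.2,0,0,0,0,-0.2,0,0,0,0,-0.2,0,0,0,0,-0.2,0,0,0,0,-2,0,0,0,0,-5,0,0,0,0,-8,0,0,0,0,-10,0,0,0,0,-10,0]

```text
time_s: 9.45
ee_pos: [577.6, 122.1, 160.1]
ee_rot: [179.6, -0.1, 91.5]
force: [0.3, 0.4, 0.3]
gripper_width: 91.4
```

Emit:
jog_arm:
  steps: [0,10,-16,-10,0,0,10,-16,-10,0,0,10,-16,-10,0,0,10,-16,-10,0,0,10,-16,-10,0,0,10,-16,-10,0,0,10,-16,-10,0]

```text
time_s: 10.15
ee_pos: [413.4, 217.0, 255.7]
ee_rot: [-179.9, 0.1, 91.5]
force: [-0.1, -0.8, -0.3]
gripper_width: 91.6
```

```bash
python3 - <<'E'
from h import *
s=cv2.cvtColor(env.grab_frame("side"),4);t=cv2.cvtColor(env.grab_frame("top"),4)
cv2.imwrite("pics/top3.png",t);cv2.imwrite("pics/side3.png",s)
S=env.state();print(S["time_s"],S["ee_pos"],S["ee_rot"],S["gripper_width"],S["force"])
cv2.imwrite("pics/c5.png",np.hstack([cv2.resize(t[180:260,185:320],None,fx=3.1,fy=3.1,interpolation=3)[:248],cv2.resize(s[230:325,240:350],None,fx=3.45,fy=3.45,interpolation=3)[78:326]]) if 0 else np.vstack([cv2.resize(s[235:315,240:350],(440,320),interpolation=3),cv2.resize(t[185:255,235:345],(440,280),interpolation=3)]))
E
```

```text
10.25 [413.63773011 216.64206582 255.35416904] [-1.79881578e+02  9.35327449e-02  9.14502851e+01] 90.94256365609776 [ 0.57571065 -0.42408472  0.21999275]
```

View pics/c5.png

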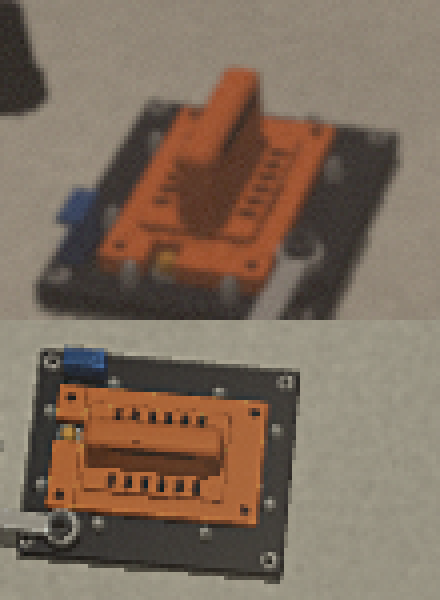

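```bash
python3 - <<'E'
from h import *
print("cover centre at z30",ray("top",274.0,218.0,30))
T=cv2.imread("pics/top3.png")[...,::-1].copy()
m=mask(T,(3,90,60),(20,255,255),(245,195,310,240));c=max(cv2.findContours(m,0,2)[0],key=cv2.contourArea)
r=cv2.minAreaRect(c);print(r,ray("top",*r[0],28))
# triangulate flange screws across both views (top crop px, side crop px)
for a,b in(((71,397),(120,245)),((58,494),(253,266)),((244,510),(316,131))):
    ua=np.array([235+(a[0]+.5)/4-.5,185+(a[1]-320+.5)/4-.5]);ub=np.array([240+(b[0]+.5)/4-.5,235+(b[1]+.5)/4-.5])
    z=min(np.arange(0,70,.5),key=lambda z:np.linalg.norm(pix("side",ray("top",*ua,z))-ub))
    print("z",z,ray("top",*ua,z).round(1),np.linalg.norm(pix("side",ray("top",*ua,z))-ub).round(1))
k=mask(T,(0,150,80),(6,255,255),(180,205,215,245));x=cen(k);print("knob",x,ray("top",*x,72))
S=cv2.imread("pics/side3.png")[...,::-1].copy();k=mask(S,(0,150,60),(6,255,255),(270,310,310,350));x=cen(k);print("knob side",x,pix("side",[521,331.8,70]))
E
```

```text
cover centre at z30 [577.35967769 122.35499858  30.        ]
((273.8688659667969, 218.442626953125), (53.5971565246582, 31.687509536743164), 5.194429397583008) [576.52857737 122.74044528  28.        ]
z 31.5 [611.2 189.   31.5] 1.2
z 31.5 [539.5 188.3  31.5] 1.8
z 32.0 [543.1  56.2  32. ] 1.3Traceback (most recent call last):
  File "<stdin>", line 11, in <module>
  File "h.py", line 15, in cen
    x=cv2.moments(m,True);return x["m10"]/x["m00"],x["m01"]/x["m00"]
                                 ~~~~~~~~^~~~~~~~~
ZeroDivisionError: float division by zero
```

The cover is in place: centre within 1 mm of the jig's, all three screws at the same height of about 31.5 mm (30 nominal), so flat. Now I go over the knob at about (521,329).

Emit:
jog_arm:
  steps: [0,11,11,0,3.5,0,11,11,0,3.5,0,11,11,0,3.5,0,11,11,3,3.5,0,11,11,8,3.5,0,11,11,12,3.5,0,11,11,14,3.5,0,11,11,14,3.5,0,11,11,14,3.5,0,11,11,14,3.5]

```text
time_s: 11.25
ee_pos: [521.5, 330.6, 118.2]
ee_rot: [179.9, -0.1, 88.0]
force: [-0.6, -0.1, 0.5]
gripper_width: 91.5
```

```bash
python3 - <<'E'
from h import *
s=cv2.cvtColor(env.grab_frame("side"),4)
S=env.state();print(S["time_s"],S["ee_pos"],S["ee_rot"])
x=cen(mask(s[...,::-1].copy(),(0,130,50),(8,255,255),(275,305,310,350)));print("knob side",x,pix("side",[521.1,329.1,70]),ray("side",*x,70))
E
```

```text
11.3 [521.39539481 330.66592588 118.53622366] [ 1.79836720e+02 -9.95569727e-02  8.79863338e+01]
knob side (289.53076923076924, 328.2846153846154) [286.75887955 329.14938247] [517.0318937  325.38152536  70.        ]
```

Emit:
jog_arm:
  steps: [0,-0.2,-0.1,3,0,0,-0.2,-0.1,5.5,0,0,-0.2,-0.1,6.4,0,0,-0.2,-0.1,6.4,0,0.5,-0.2,-0.1,6.4,0,0.8,-0.2,-0.1,6.4,0,0.8,-0.2,-0.1,6.4,0,0.8,-0.2,-0.1,6.4,0,0.8,-0.2,-0.1,6.4,0,0.8,-0.2,-0.1,6.4,0,0.8,-0.2,-0.1,6.4,0,0.8,-0.2,-0.1,6.4,0]
  force: 10

```text
time_s: 12.5
ee_pos: [519.0, 328.3, 52.9]
ee_rot: [-180.0, 0.0, 88.0]
force: [-1.0, 0.7, -0.4]
gripper_width: 29.8
```

```bash
python3 - <<'E'
from h import *
S=env.state();print(S["time_s"],S["ee_pos"],S["ee_rot"],S["force"],S["gripper_width"])
p=S["ee_pos"][:2];yaw=S["ee_rot"][2];c=np.array([516,182.2]);d=p-c;a0=np.degrees(np.arctan2(d[1],d[0]));r=np.hypot(*d);print(a0,r)
a=np.radians(yaw);X=np.array([np.cos(a),np.sin(a)]);Y=np.array([np.sin(a),-np.cos(a)])
for t in list(np.arange(a0-5,1.5,-5))+[1.5]:
    w=c+147*np.array([np.cos(np.radians(t)),np.sin(np.radians(t))])-p;print(round(t,1),(w@X/10).round(2),(w@Y/10).round(2),"turn",round(a0-t,1))
E
```

```text
12.5 [518.95144477 328.34286273  52.88725537] [-1.79998267e+02  6.62864570e-03  8.80202838e+01] [-1.04128598  0.69824404 -0.37926028] 29.807922840095422
88.84303385944932 146.1726628087991
83.8 0.05 1.28 turn 5.0
78.8 -0.1 2.55 turn 10.0
73.8 -0.36 3.81 turn 15.0
68.8 -0.73 5.04 turn 20.0
63.8 -1.21 6.23 turn 25.0
58.8 -1.78 7.38 turn 30.0
53.8 -2.45 8.47 turn 35.0
48.8 -3.22 9.5 turn 40.0
43.8 -4.07 10.45 turn 45.0
38.8 -5.01 11.33 turn 50.0
33.8 -6.01 12.13 turn 55.0
28.8 -7.08 12.83 turn 60.0
23.8 -8.21 13.44 turn 65.0
18.8 -9.39 13.95 turn 70.0
13.8 -10.61 14.35 turn 75.0
8.8 -11.86 14.65 turn 80.0
3.8 -13.12 14.83 turn 85.0
1.5 -13.72 14.88 turn 87.3
```

Emit:
jog_arm:
  steps: [0.8,0,0,0,0,0.8,0,0,0,0,0.8,0,0,0,0,0.8,0,0,0,0]

```text
time_s: 12.9
ee_pos: [518.9, 328.4, 52.9]
ee_rot: [-180.0, 0.0, 88.0]
force: [-0.4, 0.0, -0.5]
gripper_width: 21.6
```

Emit:
jog_arm:
  steps: [0.8,0.05,1.28,0,5,0.8,-0.1,2.55,0,10,0.8,-0.36,3.81,0,15,0.8,-0.73,5.04,0,20,0.8,-1.21,6.23,0,25,0.8,-1.78,7.38,0,30,0.8,-2.45,8.47,0,35,0.8,-3.22,9.5,0,40,0.8,-4.07,10.45,0,45,0.8,-5.01,11.33,0,50,0.8,-6.01,12.13,0,55,0.8,-7.08,12.83,0,60,0.8,-7.08,12.83,0,60,0.8,-7.08,12.83,0,60]

```text
time_s: 14.3
ee_pos: [642.7, 251.3, 52.8]
ee_rot: [180.0, 0.3, 28.0]
force: [-4.9, -3.0, 3.3]
gripper_width: 21.9
```

```bash
python3 - <<'E'
from h import *
S=env.state();print(S["time_s"],S["ee_pos"],S["ee_rot"],S["force"],S["gripper_width"])
p=S["ee_pos"][:2];yaw=S["ee_rot"][2];c=np.array([516,182.2]);d=p-c;a0=np.degrees(np.arctan2(d[1],d[0]));r=np.hypot(*d);print(a0,r)
a=np.radians(yaw);X=np.array([np.cos(a),np.sin(a)]);Y=np.array([np.sin(a),-np.cos(a)])
for t in (24,19,14,10,7,4.5,2.5,1.5,.5):
    w=c+147*np.array([np.cos(np.radians(t)),np.sin(np.radians(t))])-p;print(round(t,1),(w@X/10).round(2),(w@Y/10).round(2),"turn",round(yaw-t,1))
E
```

```text
14.3 [642.74497771 251.33889595  52.7697028 ] [179.99871523   0.33645085  27.97621239] [-4.91097967 -2.9869844   3.34056501] 21.89418859024523
28.612296309183236 144.37616253379284
24 0.23 1.18 turn 4.0
19 0.08 2.45 turn 9.0
14 -0.17 3.71 turn 14.0
10 -0.45 4.7 turn 18.0
7 -0.71 5.42 turn 21.0
4.5 -0.95 6.02 turn 23.5
2.5 -1.17 6.48 turn 25.5
1.5 -1.28 6.71 turn 26.5
0.5 -1.39 6.94 turn 27.5
```

Emit:
jog_arm:
  steps: [0.8,-0.2,1.18,0,4,0.8,-0.38,2.45,0,9,0.8,-0.63,3.71,0,14,0.8,-0.91,4.7,0,18,0.8,-1.17,5.42,0,21,0.8,-1.41,6.02,0,23.5,0.8,-1.63,6.48,0,25.5,0.8,-1.74,6.71,0,26.5,0.8,-1.8,6.9,0,26.5,0.8,-1.8,6.95,0,26.5,0.8,-1.8,6.95,0,26.5,0.8,-1.8,6.95,0,26.5]

```text
time_s: 15.5
ee_pos: [659.9, 186.3, 52.8]
ee_rot: [-179.8, 0.2, 1.5]
force: [-5.5, 7.3, 1.0]
gripper_width: 21.4
```

```bash
python3 - <<'E'
from h import *
S=env.state();print(S["time_s"],S["ee_pos"],S["ee_rot"],S["force"],S["gripper_width"])
d=S["ee_pos"][:2]-np.array([516,182.2]);print(np.degrees(np.arctan2(d[1],d[0]))-1.49,np.hypot(*d))
s=cv2.cvtColor(env.grab_frame("side"),4);cv2.imwrite("pics/c6.png",cv2.resize(s[210:325,220:350],(676,598),interpolation=3))
E
```

```text
15.5 [659.94064647 186.28483165  52.76630239] [-1.79766759e+02  1.57909872e-01  1.50318537e+00] [-5.47347882  7.27185412  1.04773353] 21.389598340893862
0.13553678171393502 143.99859567581467
```

View pics/c6.png

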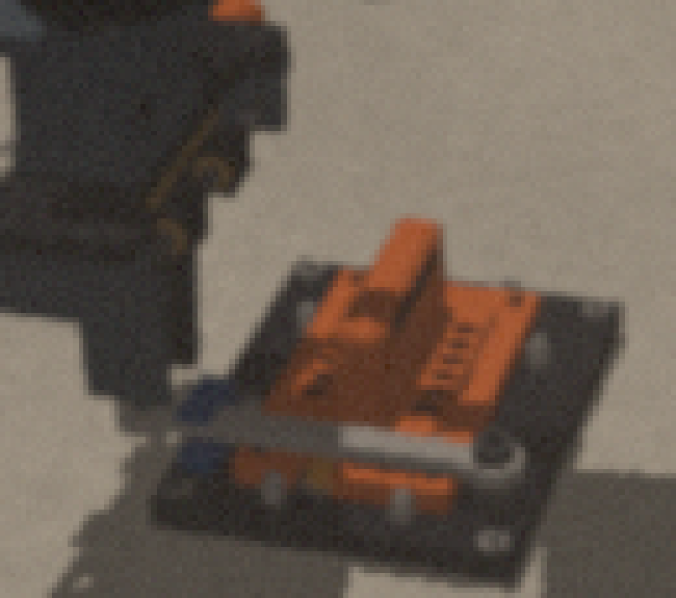

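The strap lies across the cover in the blue catch (205,425). It is against its stop: 7 N reaction, 0.1°. I release and rise.

Emit:
jog_arm:
  steps: [0,0,0,0,0,0,0,0,0,0,0,0,0,0,0,0,0,0,0,0,0,0,0,0,0,0,0,0,0,0,0,0,0,0,0,0,0,0,0,0,0,0,0,-2,0,0,0,0,-6,0,0,0,0,-10,0,0,0,0,-14,0,0,-10,-15,-14,0,0,-10,-15,-14,0,0,-10,-15,-14,0,0,-10,-15,-14,0,0,-10,-15,-14,0,0,-10,-15,-14,0,0,-10,-15,-14,0]

```text
time_s: 17.45
ee_pos: [558.2, 329.8, 192.9]
ee_rot: [180.0, -0.0, 1.5]
force: [0.7, -0.1, 0.0]
gripper_width: 91.2
```

```bash
python3 - <<'E'
from h import *
S=env.state();print(S["time_s"],S["ee_pos"],S["force"],S["gripper_width"])
s=cv2.cvtColor(env.grab_frame("side"),4);t=cv2.cvtColor(env.grab_frame("top"),4)
x=cen(mask(s[...,::-1].copy(),(0,130,50),(8,255,255),(215,245,275,310)));k=ray("side",*x,70);print("knob",x,k,np.degrees(np.arctan2(k[1]-182.2,k[0]-516))-1.49)
cv2.imwrite("pics/c7.png",np.hstack([cv2.resize(s[225:325,220:350],(520,400),interpolation=3),cv2.resize(t[150:260,230:307],(280,400),interpolation=3)]))
E
```

```text
17.45 [558.22308153 329.76696745 192.89257065] [ 0.72724822 -0.13384604  0.03627928] 91.22318284117577
knob (267.2, 299.2) [588.30308609 251.57970821  70.        ] 42.32796902986481
```

View pics/c7.png

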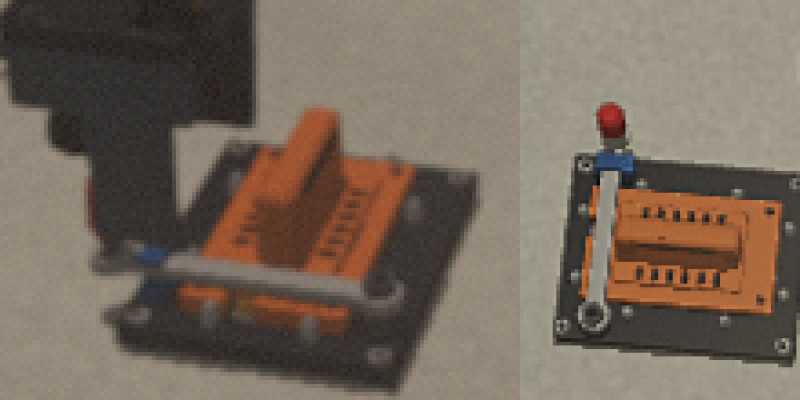

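The top view shows the strap through the blue catch at (615,165) and the knob free at (611,120). The side "knob" reading was a wrong blob, since the gripper hides the knob there. I check the angle from the top view, then hand in.

```bash
python3 - <<'E'
from h import *
t=env.grab_frame("top");x=cen(mask(t.copy(),(0,150,80),(6,255,255),(245,172,268,194)));k=ray("top",*x,76)
a=np.degrees(np.arctan2(k[1]-182.2,k[0]-516))-1.49;print(x,k,a)
if abs(a)<2.5: env.job_done();print("handed in")
E
```

```text
(254.3684210526316, 181.89473684210526) [662.74909615 186.08771258  76.        ] 0.02753870319706153
the job is handed in; nothing more can be done
handed in
```

I put the orange cover into the jig handle up, with its notch over the brass dowel, which was in hole_a. I then swung the strap into the blue catch, let go and backed the arm clear. The job was handed in at about 17.5 s; no verdict is reported.

**Checks that held**
- **Position:** the cover's centre was within 1 mm of the jig's in plan.
- **Flatness:** three flange screws measured at the same height (31.5–32 mm against 30 nominal, within calibration error), so the cover lies flat.
- **Strap:** it measured 0.03° by the knob in the top view and about 0.1° while I held it against the stop with 7 N.
- **Release:** the tool force was about zero and the gripper was open.

**Checks that disagreed**
- **Grip height:** the arm started to lift before the fingers had closed, so the bar was gripped about 8 mm higher than planned. I first misread this as a 2–3° tilt of the cover. The cover came home at TCP height 60.6 mm instead of 52 mm.
- **Knob in the side view:** the last side-view reading gave 42°, because the gripper hid the knob and the mask picked up another blob. I discarded it in favour of the top view.
- **Knob radius:** while holding the knob I measured 144 mm instead of 147 mm, with about 5 N of inward pull.

I did not measure the bystanders afterwards. The arm was planned to pass clear of them.

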